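# Fish the tea-chest lid out from behind the spice rack

## Robot

A 6-joint arm with a two-finger parallel gripper is mounted at the origin on the work surface. World frame = base frame: x ahead of the robot, y to its left, z up, the work surface at z = 0. Lengths are in m, angles in rad, forces in N, time in s.
With the tool pointing down it reaches from about 0.35 to 0.775 m from the base axis. Payload 7.3 kg.
Tool frame: the origin (TCP) lies at the very end of the fingers, on their centre line; the grasp point (between the pads) lies 19 mm behind it (robot.pinch_z is the distance from the TCP to the grasp point, in m); z points along the fingers, y is the line along which they close (so a half turn about z gives the same grasp; the last joint's range is limited). The gripper opens to 92 mm and grips with 3 to 60 N. Pads are 19 mm wide; open, the fingers measure 130 mm over their backs; the gripper's body (75 mm by 190 mm) begins 47 mm behind the grasp point.
Start: joints at [1.202, 0.342, 1.524, -0, 1.275, -0.146], TCP at [0.116, 0.512, 0.227] pointing down, gripper open.
Joint ranges: [-2.53, 2.53], [-0.77, 2.02], [0.04, 2.7], [-1, 4.14], [0.28, 2.66], [-3.11, 3.11]. Speed limits (rad/s): [2.57, 2.57, 3.14, 3.14, 3.14, 3.14].

## Interface

Orientations are given as [roll, pitch, yaw] about the fixed x, y, z axes, in that order (R = Rz(yaw) Ry(pitch) Rx(roll)).
In Python, from cell import robot gives the robot as it stands.
- The arm moves only by the tool move_arm, never from a script. Its argument "motion" is a list of rows, each a list of 6 numbers: the shift along the tool's x, y, z in units of 0.1 m (1.0 is 0.1 m), then the turn, a rotation vector about the tool's x, y, z in units of pi rad (1.0 is pi rad). In form: [[dx, dy, dz, rx, ry, rz], ...]. A call has 1 to 12 rows; each row is the pose to reach, as a shift and turn from the pose commanded when the call began, along the tool's axes at that moment, turning the shorter way round; what a row does not reach only later rows make up. A row lasts 1/8 s, in which the tool goes at most 62.5 mm and 10.7 degrees, less where a joint would pass 70% of its speed; a pose out of reach is approached as far as the arm can. A call with a number of a shift or a turn outside -1 to 1 is refused whole. A call with a gripper value outside its range is refused whole. "fingers" is the opening, from -1 (shut) to 1 (fully open), set as the call begins (left out, the last holds). The fingers move at their own pace and stop on an object; "newtons" is the grip in N (left out, the last holds). Time passes only in rows, so rows that repeat a pose let the fingers close. It gives the time, the measured TCP pose, the force, the opening and the grip force at its end, in the units of the state.
- robot.observe(): the state, without advancing time (a new reading comes with each control period).
- robot.read_camera(name): name is "scene" or "top" or "wrist"; returns a dict with "image" (400x640x3 uint8, red, green, blue), "range_z" (400x640 float32, m along the optical axis (not along the pixel's ray), 0 where there is no reading), "vfov" (degrees; the focal length in pixels is half the picture's height over the tangent of half this angle, whatever the lens; pixels are square), "cx", "cy" (the principal point, pixels), "extrinsics" (4x4, takes a point from camera to world coordinates); the wrist camera has in their place "hand_eye" (4x4, takes a point from camera to tool coordinates, whose origin is the TCP and whose axes are the flange's). Camera axes: x right, y up, looking along -z (the intrinsics and any distortion apply to the point x, -y, -z); pixel columns grow to the right and rows downward; lengths in m; the calibration is good to about 2 mm. A picture is of the moment at which its call begins: read the wrist's pose just before it.
- robot.hand_in(): hands the job in; it is judged then, once.
The state is a dict: "time": time; "qpos": joint angles; "qvel": joint speeds; "joint_efforts": joint torques, N m; "tool_pos": TCP position; "tool_rot": TCP orientation; "contact_force": force on the tool from outside, world axes, zero at the start; "torque": the same for the moment, N m; "opening": finger opening in m; "grip_force": force on a finger pad.
Only numpy, scipy, OpenCV 4.12 (cv2) and the standard library are available. Lean on these libraries where they do the work, as an engineer would, in place of code of your own. Each camera call takes 0.05 s, during which the arm holds its last target. There are 200 camera calls.

## Task

The lid of the wooden tea chest has dropped into the narrow gap between the spice rack and the bread bin. Use the hook from its stand to draw it right out onto the clear counter, never touching the lid with the gripper while it is in the gap; hang the hook back in its stand as it was, and then fit the lid in the mouth of the tea chest so that it lies flat, square and fully home. Leave the two jars, the can and the canister around them standing where they are.

Things in the scene. Friction and masses are not known exactly. Their poses are not given: they have to be found in the camera images.
- lid_mid (a point): centre of the lid, half-way up its 38 mm height: a wooden plate 90 x 46 x 10 mm (long along its x) with an upright grip bar 56 x 12 mm along x on the middle of its top, 10 to 38 mm above its underside; about 110 g. It starts flat on the counter in the gap, long side along it, centre 65 to 90 mm in from the mouth. Either way round fits
- hook_grip (a point): centre of the hook's square wooden handle, 120 x 22 x 22 mm (long along its x). From its +x end a steel rod 8 mm thick runs straight on along x to 205 mm from this point (axis of the leg) and there bends down (-z) at a right angle; the leg's tip is 54 mm below this point. 150 g, balancing about 20 mm towards the rod from here
- stand_seat (a point): seat of the handle's centre in the fixed hook stand, 61 mm above the counter. Two uprights, 12 mm thick, 42 mm either side along its x, with notches 26 mm wide and open upward (floors 50 mm, flared tops 82 mm above the counter), hold the handle along x. Between them 72 mm is clear for fingers, over a 10 mm base. The hook starts here, leg down, rod towards +x
- bread_bin: fixed white bread bin, 155 mm high (175 mm with its wooden top and grip). Origin: at counter level, the corner where its face towards the gap meets the gap's mouth. It extends 210 mm along its +x and 280 mm along its -y. The gap lies on its -x side, runs along its y and is open at y = 0 (the mouth, towards the clear counter); deeper is -y
- spice_rack: fixed wooden spice rack, 150 mm high, parallel to the bread bin. Origin: at counter level, the corner where its back, towards the gap, meets the gap's mouth. It extends 100 mm along its -x and 280 mm along its -y. The gap between it and the bin is 58 to 66 mm wide
- chest_seat (a point): centre of the ledge in the mouth of the tea chest (fixed open wooden box 120 x 76 mm, 62 mm high, long along its x), 52 mm above the counter. The recess above the ledge is 94 x 50 mm (long along x), 10 mm deep, edges bevelled 3 mm. The lid's plate rests on the ledge, flush with the rim: its centre is then 19 mm above this point
- gap_jar: small closed jar, 42 mm diameter, 100 mm high, standing deep in the gap beyond the lid; leave alone. Origin: centre of its underside
- canister: plain closed metal canister, 68 mm diameter, 85 mm high, standing beside the tea chest (either side); leave alone. Origin: centre of its underside
- can: food can, 66 mm diameter, 75 mm high, near the robot; leave alone. Origin: centre of its underside
- salt_jar: squat jar, 52 mm diameter, 70 mm high, near the robot on the left; leave alone. Origin: centre of its underside
Things that resemble listed ones, but are neither listed nor needed, are in the scene too. Leave any blue or green look-alike of the part that bears lid_mid alone.

How it is judged:
On the way, in this order (a step that is already met when the one before it is completed fails the run):
1. the hook bears on the lid inside the gap (contact force between hook and lid above 0.05 N and y of lid_mid in the frame of bread_bin below -0.01 m), for 0.05 s.
2. the lid lies on the counter with its centre at least 35 mm out of the gap's mouth (y of lid_mid in the frame of bread_bin above 0.035 m and height (world z) of lid_mid below 0.03 m), for 0.2 s.
3. the hook hangs in its stand again, let go (x of hook_grip in the frame of stand_seat between -0.02 and 0.02 m and y of hook_grip in the frame of stand_seat between -0.006 and 0.006 m and z of hook_grip in the frame of stand_seat between -0.005 and 0.005 m and angle between hook_grip's own z axis and vertical below 0.15 rad and angle between the x axis of hook_grip and the x axis of stand_seat, either way round below 0.12 rad and contact force between the fingers and hook below 0.1 N), for 0.2 s.
At the end, for the whole second after the job is handed in: the lid rests in the tea chest's recess, flat (under 3 degrees), square (under 4 degrees), centred within 4.5 mm and home within 2.5 mm; the hook lies in its stand's notches, leg down, within 20 mm lengthwise, 6 mm sideways and 5 mm in height of its seat; both at rest (horizontal distance between lid_mid and chest_seat below 0.0045 m and angle between the x axis of lid_mid and the x axis of chest_seat, either way round below 0.07 rad and z of lid_mid in the frame of chest_seat between 0.0165 and 0.0215 m and angle between lid_mid's own z axis and vertical below 0.05 rad and x of hook_grip in the frame of stand_seat between -0.02 and 0.02 m and y of hook_grip in the frame of stand_seat between -0.006 and 0.006 m and z of hook_grip in the frame of stand_seat between -0.005 and 0.005 m and angle between hook_grip's own z axis and vertical below 0.15 rad and angle between the x axis of hook_grip and the x axis of stand_seat, either way round below 0.12 rad and linear speed of each of lid, hook below 0.02 m/s); the robot touches nothing.
It fails at once if the fingers touch the lid while its centre is still in the gap (contact force between the fingers and lid above 0.3 N and y of lid_mid in the frame of bread_bin below -0.01 m).
It fails at once if one of the two jars, the can or the canister is moved more than 30 mm or tipped over (distance of any of gap_jar, canister, can, salt_jar from where it was at the start of the episode above 0.03 m or angle between any of gap_jar, canister, can, salt_jar's own z axis and vertical above 0.5 rad).
It also fails if it takes over 62 s, if anything falls off the work surface, if the arm or the gripper's body presses on something with over 40 N, if the wrist force passes 120 N, or if a joint passes its speed limit or range.

## Working session

There is one attempt and no reset: what is moved stays moved. The work goes in short steps, Python scripts to look and compute and a tool call to move; the robot and the scene stay as the last step left them, time stands still between calls to the robot, and variables do not carry over. Pictures are saved under pics/ and viewed, at most 10 in all, crops included, and the job is handed in when it is done.

Besides the shell and the picture viewer there is one more tool, called by a JSON object that holds its "fn" and its "kwargs", one argument or row to a line. move_arm: Moves the arm, as the interface text tells. Shifts and turns lie within -1 to 1; 1 stands for 0.1 m of shift or pi rad of turn. Its arguments: {"type":"object","properties":{"motion":{"type":"array"},"fingers":{"type":"number"},"newtons":{"type":"number"}},"required":["motion"]}

```bash
ls; mkdir -p pics
cat > h.py <<'E'
import numpy as np, cv2
from cell import robot
from scipy.spatial.transform import Rotation as R
def cam(name):
    s=robot.observe(); c=robot.read_camera(name)
    f=200/np.tan(np.radians(c["vfov"])/2)
    z=c["range_z"]; v,u=np.mgrid[0:400,0:640]
    P=np.stack([(u-c["cx"])/f*z,-(v-c["cy"])/f*z,-z],-1)
    if name=="wrist":
        T=np.eye(4);T[:3,:3]=R.from_euler('xyz',s["tool_rot"]).as_matrix();T[:3,3]=s["tool_pos"]
        T=T@c["hand_eye"]
    else: T=c["extrinsics"]
    W=P@T[:3,:3].T+T[:3,3]; W[z==0]=np.nan
    return c,W
def save(c,n): cv2.imwrite(f"pics/{n}.png",c["image"][:,:,::-1])
def tool(p,yaw=None):
    s=robot.observe(); M=R.from_euler('xyz',s["tool_rot"])
    return np.round(M.inv().apply(np.array(p)-s["tool_pos"])/0.1,3)
E
python3 - <<'E'
from h import *
s=robot.observe();print(s)
for n in("scene","top"):
    c,W=cam(n);save(c,n+"0");np.save(n+"W.npy",W);np.save(n+"I.npy",c["image"])
    print(n,c["vfov"],c["extrinsics"],{k:v for k,v in c.items() if k not in("image","range_z","extrinsics")})
E
```

```text
pics
{'time': 0.0, 'qpos': array([ 1.20201998e+00,  3.42721417e-01,  1.52501842e+00,  3.81456646e-07,
        1.27539464e+00, -1.45977987e-01]), 'qvel': array([-1.40228768e-04,  5.82101344e-04,  1.42554422e-03,  4.45315101e-04,
        4.00517508e-06,  5.85459245e-04]), 'joint_efforts': array([ 3.39172648e-04, -4.31236589e+01, -2.44215542e+01,  7.18376739e-02,
        5.61086484e-02, -1.53141068e-04]), 'tool_pos': array([0.11582246, 0.51164737, 0.22604515]), 'tool_rot': array([-3.14006728e+00, -2.24634844e-04,  2.91879401e+00]), 'contact_force': array([ 0.41346492,  0.82939124, -0.56913821]), 'torque': array([-0.01169138,  0.00617632,  0.00180546]), 'grip_force': 0.0, 'opening': 0.09174310627595737}
scene 48.589097025257686 [[ 0.98846902 -0.12366355  0.08738608  0.59362708]
 [ 0.15141593  0.81289382 -0.56238497 -0.73286798]
 [-0.00148908  0.56913177  0.82224499  1.12656337]
 [ 0.          0.          0.          1.        ]] {'vfov': 48.589097025257686, 'cx': 313.6589413191981, 'cy': 204.8688420357617}
top 51.536284896204464 [[-2.61479675e-02  9.82068548e-01 -1.86702040e-01  2.23345515e-01]
 [-9.99650783e-01 -2.64014859e-02  1.12889623e-03 -1.41482432e-03]
 [-3.82055779e-03  1.86666358e-01  9.82415937e-01  1.37882858e+00]
 [ 0.00000000e+00  0.00000000e+00  0.00000000e+00  1.00000000e+00]] {'vfov': 51.536284896204464, 'cx': 320.27214314239586, 'cy': 205.4138143527015}
```

View pics/scene0.png

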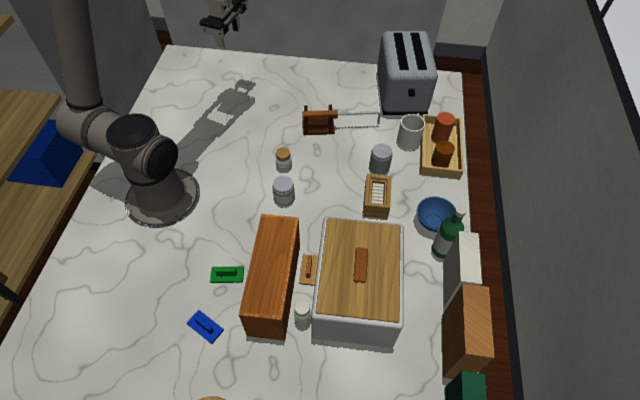

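View pics/top0.png

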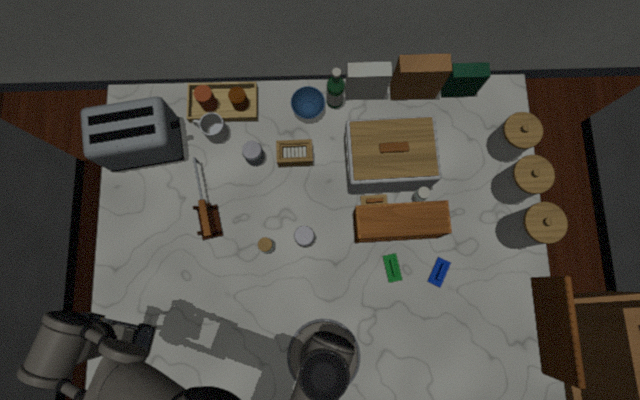

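The scene view shows the hook in its stand at about (320,118), with the rod pointing towards +x. The lid is in the gap at (308,270), the gap jar at (302,315) and the chest at (377,195), with the canister at (381,158). In the top view the lid is at (374,200), the chest at (295,152) and the hook at (203,205). Next I'll measure these.

```bash
cat > m.py <<'E'
from h import *
Wt,Ws=np.load("topW.npy"),np.load("sceneW.npy")
def box(W,u0,u1,v0,v1,z0,z1,n):
    P=W[v0:v1,u0:u1].reshape(-1,3);P=P[(P[:,2]>z0)&(P[:,2]<z1)]
    r=cv2.minAreaRect((P[:,:2]*1000).astype(np.float32))
    print(n,len(P),"zmed",P[:,2].mean().round(4),"ctr",np.round(r[0],1),"size",np.round(r[1],1),"ang",round(r[2],2)); print("   ",np.round(cv2.boxPoints(r)).tolist())
t,s=Wt,Ws
box(t,150,330,240,320,-.01,.01,"counter")
box(t,340,445,110,190,.14,.17,"bin t"); box(s,305,410,210,350,.14,.17,"bin s")
box(t,350,455,195,245,.135,.165,"rack t"); box(s,235,305,210,345,.135,.165,"rack s")
box(t,270,320,135,170,.055,.07,"chest t"); box(s,355,395,165,225,.055,.07,"chest s")
box(t,355,390,190,203,.004,.05,"lid t");box(s,300,316,245,290,.003,.016,"lid plate s");box(s,300,316,245,290,.03,.045,"lid bar s")
box(s,300,345,100,135,.066,.09,"stand+handle s");box(t,190,225,190,245,.066,.09,"stand t")
box(s,335,382,105,130,.05,.075,"rod s");box(t,190,208,155,200,.05,.075,"rod t")
for n,a in dict(canister=(369,393,140,175,.08,.09),can=(270,297,175,208,.07,.08),salt=(273,293,145,170,.065,.075),gapjar=(292,314,295,330,.092,.105)).items(): box(s,*a,n)
E
python3 m.py
```

```text
counter 14026 zmed 0.0001 ctr [247.7 273.1] size [597.7 256.5] ang 88.47
    [[112.0, -22.0], [368.0, -29.0], [384.0, 568.0], [127.0, 575.0]]
bin t 5616 zmed 0.1606 ctr [ 628.4 -232.7] size [210.3 281.3] ang 1.95
    [[518.0, -96.0], [528.0, -377.0], [738.0, -370.0], [729.0, -88.0]]
bin s 8648 zmed 0.1608 ctr [ 629.4 -232.6] size [210.2 282. ] ang 1.84
    [[520.0, -95.0], [529.0, -377.0], [739.0, -370.0], [730.0, -88.0]]
rack t 3118 zmed 0.1499 ctr [ 410.  -250.8] size [100.9 280.8] ang 1.85
    [[355.0, -112.0], [364.0, -393.0], [465.0, -390.0], [456.0, -109.0]]
rack s 4357 zmed 0.1501 ctr [ 409.7 -249.7] size [101.2 284.1] ang 1.87
    [[354.0, -109.0], [364.0, -393.0], [465.0, -390.0], [456.0, -106.0]]
chest t 440 zmed 0.0614 ctr [661.9  79.4] size [ 77.7 119.9] ang 1.2
    [[622.0, 139.0], [624.0, 19.0], [702.0, 20.0], [700.0, 140.0]]
chest s 465 zmed 0.0613 ctr [661.7  79.2] size [ 76.2 124.9] ang 1.0
    [[622.0, 141.0], [625.0, 16.0], [701.0, 17.0], [699.0, 142.0]]
lid t 317 zmed 0.0218 ctr [ 505.4 -177.5] size [ 37.6 116.8] ang 1.68
    [[485.0, -120.0], [488.0, -236.0], [52
[... 731 characters left out ...]
 [645.0, 420.0]]
rod t 112 zmed 0.0641 ctr [573.1 396.4] size [150.3  14. ] ang 14.74
    [[499.0, 384.0], [502.0, 370.0], [648.0, 409.0], [644.0, 422.0]]
canister 238 zmed 0.0851 ctr [661.6 218. ] size [60.  59.8] ang 57.38
    [[620.0, 209.0], [671.0, 177.0], [703.0, 227.0], [653.0, 259.0]]
can 265 zmed 0.0752 ctr [377.6  51.7] size [57.1 60.7] ang 12.62
    [[343.0, 75.0], [356.0, 16.0], [412.0, 28.0], [399.0, 88.0]]
salt 135 zmed 0.0698 ctr [352.9 175.7] size [47.1 44.2] ang 68.6
    [[324.0, 162.0], [365.0, 146.0], [382.0, 190.0], [341.0, 206.0]]
gapjar 204 zmed 0.0999 ctr [ 514.3 -340.2] size [36.2 72.2] ang 58.38
    [[474.0, -337.0], [536.0, -375.0], [555.0, -344.0], [493.0, -306.0]]
```

{"fn": "move_arm", "kwargs": {
  "motion": [
    [-0.45,-0.09,0,0,0,0],
    [-0.9,-0.175,0,0,0,0]
  ],
  "fingers": 1
}}

```text
time: 0.35
tool_pos: [0.2004, 0.4746, 0.2264]
tool_rot: [-3.141, -0.0, 2.92]
contact_force: [0.3, -0.0, 0.4]
opening: 0.092
grip_force: 0.0
```

{"fn": "move_arm", "kwargs": {
  "motion": [
    [-0.45,-0.09,0,0,0,0],
    [-0.9,-0.175,0,0,0,0]
  ]
}}

```text
time: 0.6
tool_pos: [0.2849, 0.4373, 0.2264]
tool_rot: [-3.141, -0.0, 2.919]
contact_force: [0.6, 0.3, 0.5]
opening: 0.0917
grip_force: 0.0
```

{"fn": "move_arm", "kwargs": {
  "motion": [
    [-0.45,-0.09,0,0,0,0],
    [-0.9,-0.175,0,0,0,0]
  ]
}}

```text
time: 0.85
tool_pos: [0.3688, 0.4003, 0.2264]
tool_rot: [-3.141, -0.001, 2.919]
contact_force: [-0.5, -0.7, -0.1]
opening: 0.0915
grip_force: 0.0
```

{"fn": "move_arm", "kwargs": {
  "motion": [
    [-0.45,-0.09,0,0,0,-0.05],
    [-0.88,-0.175,0,0,0,-0.1],
    [-0.88,-0.175,0,0,0,-0.149],
    [-0.88,-0.175,0,0,0,-0.149]
  ]
}}

```text
time: 1.35
tool_pos: [0.4498, 0.3642, 0.2261]
tool_rot: [-3.141, -0.001, -2.899]
contact_force: [-0.1, -0.3, -0.9]
opening: 0.0918
grip_force: 0.0
```

Run:
```python
from h import *
c,W=cam("wrist");save(c,"w1");np.save("wW.npy",W)
s=robot.observe();print(s["time"],s["tool_pos"],s["tool_rot"],s["qpos"])
```

```text
1.4 [0.44942865 0.36455857 0.22628601] [-3.14147818e+00 -9.53998763e-04 -2.89959835e+00] [ 5.49002045e-01  4.41984032e-01  1.37074389e+00  1.84511879e-04
  1.32980872e+00 -1.26383276e+00]
```

View pics/w1.png

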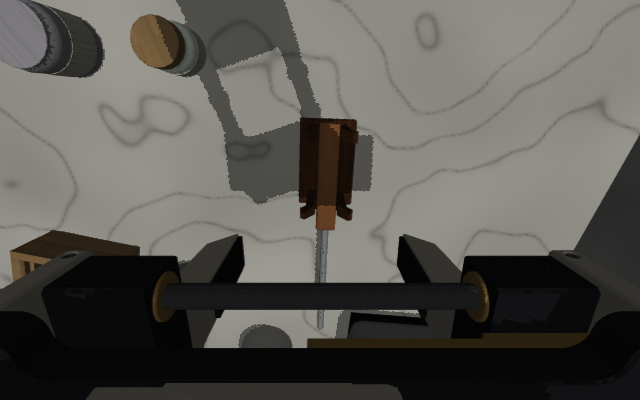

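The wrist view shows the handle running from about (330,120) to (325,228), lying in the stand, with the rod going down to (320,328). I'll fit the handle from the point cloud.

Run:
```python
from h import *
import m
W=np.load("wW.npy")
print("-----")
m.box(W,312,345,115,235,.068,.0765,"handle");m.box(W,312,332,235,282,.05,.075,"rod");m.box(W,295,362,110,225,.077,.095,"upr tops");m.box(W,295,362,110,225,.005,.015,"base")
P=W[115:235,312:345].reshape(-1,3);P=P[(P[:,2]>.069)&(P[:,2]<.076)]
s=cv2.fitLine(P[:,:2].astype(np.float32),cv2.DIST_HUBER,0,.001,.001).ravel();print(s,np.degrees(np.arctan2(s[1],s[0])))
d=s[:2]*np.sign(s[0]);t=P[:,:2]@d;w=P[:,:2]@np.array([-d[1],d[0]])
print(np.percentile(t,[0,1,5,50,95,99,100]).round(4),np.percentile(w,[1,5,50,95,99]).round(4))
tc=(np.percentile(t,.2)+np.percentile(t,99.8))/2;wc=(np.percentile(w,2)+np.percentile(w,98))/2
print("center",tc*d+wc*np.array([-d[1],d[0]]),"len",np.percentile(t,99.8)-np.percentile(t,.2))
```

```text
counter 14026 zmed 0.0001 ctr [247.7 273.1] size [597.7 256.5] ang 88.47
    [[112.0, -22.0], [368.0, -29.0], [384.0, 568.0], [127.0, 575.0]]
bin t 5616 zmed 0.1606 ctr [ 628.4 -232.7] size [210.3 281.3] ang 1.95
    [[518.0, -96.0], [528.0, -377.0], [738.0, -370.0], [729.0, -88.0]]
bin s 8648 zmed 0.1608 ctr [ 629.4 -232.6] size [210.2 282. ] ang 1.84
    [[520.0, -95.0], [529.0, -377.0], [739.0, -370.0], [730.0, -88.0]]
rack t 3118 zmed 0.1499 ctr [ 410.  -250.8] size [100.9 280.8] ang 1.85
    [[355.0, -112.0], [364.0, -393.0], [465.0, -390.0], [456.0, -109.0]]
rack s 4357 zmed 0.1501 ctr [ 409.7 -249.7] size [101.2 284.1] ang 1.87
    [[354.0, -109.0], [364.0, -393.0], [465.0, -390.0], [456.0, -106.0]]
chest t 440 zmed 0.0614 ctr [661.9  79.4] size [ 77.7 119.9] ang 1.2
    [[622.0, 139.0], [624.0, 19.0], [702.0, 20.0], [700.0, 140.0]]
chest s 465 zmed 0.0613 ctr [661.7  79.2] size [ 76.2 124.9] ang 1.0
    [[622.0, 141.0], [625.0, 16.0], [701.0, 17.0], [699.0, 142.0]]
lid t 317 zmed 0.0218 ctr [ 505.4 -177.5] size [ 37.6 116.8] ang 1.68
    [[485.0, -120.0], [488.0, -236.0], [52
[... 1483 characters left out ...]
e [118.9  35.9] ang 13.38
    [[383.0, 375.0], [391.0, 340.0], [507.0, 368.0], [498.0, 403.0]]
rod 309 zmed 0.063 ctr [544.6 390.5] size [65.2  7.9] ang 11.5
    [[512.0, 388.0], [513.0, 380.0], [577.0, 393.0], [576.0, 401.0]]
upr tops 390 zmed 0.0802 ctr [439.4 368.9] size [96.1 57.1] ang 11.64
    [[387.0, 387.0], [398.0, 331.0], [492.0, 351.0], [481.0, 407.0]]
base 2264 zmed 0.0089 ctr [439.2 368.8] size [109.6  70.2] ang 11.58
    [[378.0, 392.0], [393.0, 323.0], [500.0, 345.0], [486.0, 414.0]]
[0.9757476  0.21889885 0.44139943 0.36929047] 12.644364
[0.4555 0.4565 0.4607 0.5101 0.5672 0.5726 0.5745] [0.2476 0.2533 0.2636 0.2742 0.2802]
center [0.44467039 0.37026633] len 0.118596026712178
```

{"fn": "move_arm", "kwargs": {
  "motion": [
    [0.087,0.067,0.4,0,0,0.0125],
    [0.087,0.067,0.92,0,0,0.0125],
    [0.087,0.067,0.92,0,0,0.0125]
  ]
}}

```text
time: 1.78
tool_pos: [0.4367, 0.3681, 0.1316]
tool_rot: [-3.139, -0.008, -2.937]
contact_force: [0.0, 0.3, 0.7]
opening: 0.0921
grip_force: 0.0
```

{"fn": "move_arm", "kwargs": {
  "motion": [
    [0,0,0.5,0,0,0],
    [0,0,0.8,0,0,0],
    [0,0,0.92,0,0,0],
    [0,0,0.92,0,0,0]
  ]
}}

```text
time: 2.28
tool_pos: [0.4402, 0.3696, 0.0439]
tool_rot: [3.141, 0.001, -2.936]
contact_force: [-0.3, -0.8, 1.1]
opening: 0.0919
grip_force: 0.0
```

{"fn": "move_arm", "kwargs": {
  "motion": [
    [0,0,0,0,0,0],
    [0,0,0,0,0,0],
    [0,0,0,0,0,0],
    [0,0,0,0,0,0],
    [0,0,0,0,0,0],
    [0,0,0,0,0,0]
  ],
  "fingers": -1,
  "newtons": 40
}}

```text
time: 3.02
tool_pos: [0.4396, 0.369, 0.0427]
tool_rot: [3.142, -0.0, -2.936]
contact_force: [0.6, 1.1, -0.2]
opening: 0.0363
grip_force: 0.0
```

{"fn": "move_arm", "kwargs": {
  "motion": [
    [0,0,0,0,0,0],
    [0,0,0,0,0,0],
    [0,0,0,0,0,0],
    [0,0,0,0,0,0]
  ]
}}

```text
time: 3.52
tool_pos: [0.4396, 0.3691, 0.0427]
tool_rot: [3.142, 0.0, -2.936]
contact_force: [0.1, 0.6, -0.8]
opening: 0.0217
grip_force: 40.0
```

{"fn": "move_arm", "kwargs": {
  "motion": [
    [0,0,-0.1,0,0,0],
    [0,0,-0.4,0,0,0],
    [0,0,-0.8,0,0,0],
    [0,0,-0.95,0,0,0],
    [0,0,-0.95,0,0,0]
  ]
}}

```text
time: 4.15
tool_pos: [0.4399, 0.3693, 0.1385]
tool_rot: [3.141, 0.002, -2.936]
contact_force: [0.1, 0.6, -1.7]
opening: 0.0219
grip_force: 40.0
```

```bash
sed -i '/^box(/d;/^for n/d' m.py
python3 - <<'E'
from h import *
import m
c,W=cam("wrist");np.save("wW.npy",W);s=robot.observe();print(s["tool_pos"],s["tool_rot"],s["opening"],s["grip_force"],s["contact_force"])
save(c,"w2")
M=R.from_euler('xyz',s["tool_rot"]);T=M.inv().apply(W.reshape(-1,3)-s["tool_pos"]).reshape(W.shape)
m.box(T,290,350,200,330,-.08,.08,"all")
S=T.copy()
k=(np.abs(T[:,:,1])<.02)&(T[:,:,2]>-.045)&(T[:,:,2]<0.06)&(T[:,:,0]<.09)&(T[:,:,0]>-.25)
v,u=np.where(k);Q=T[k];print(len(Q))
for a in np.arange(-.22,.09,.02):
    q=Q[(Q[:,0]>=a)&(Q[:,0]<a+.02)]
    if len(q): print(round(a,2),len(q),"y",np.percentile(q[:,1],[2,50,98]).round(4),"z",np.percentile(q[:,2],[2,50,98]).round(4))
E
```

```text
[0.43924587 0.36882864 0.13717328] [-3.14142818e+00 -6.15136017e-04 -2.93558338e+00] 0.021906560084985375 39.999348521232605 [ 0.17034658  0.23062344 -2.06452441]
all 5608 zmed -0.0309 ctr [ 4.  -0.9] size [74.3 33.8] ang 1.26
    [[-33.0, 15.0], [-33.0, -19.0], [42.0, -17.0], [41.0, 17.0]]
7956
-0.04 1105 y [-0.0106 -0.0005  0.0102] z [-0.0306 -0.0295 -0.0282]
-0.02 285 y [-0.0111 -0.0004  0.0106] z [-0.0446 -0.0295 -0.0282]
-0.0 2981 y [-0.0186  0.0001  0.0185] z [-0.0435 -0.0294 -0.0057]
0.02 1811 y [-0.0106 -0.0004  0.0103] z [-0.0306 -0.0294 -0.0278]
0.04 1774 y [-0.0104 -0.0001  0.0101] z [-0.0307 -0.0292 -0.0118]
```

View pics/w2.png

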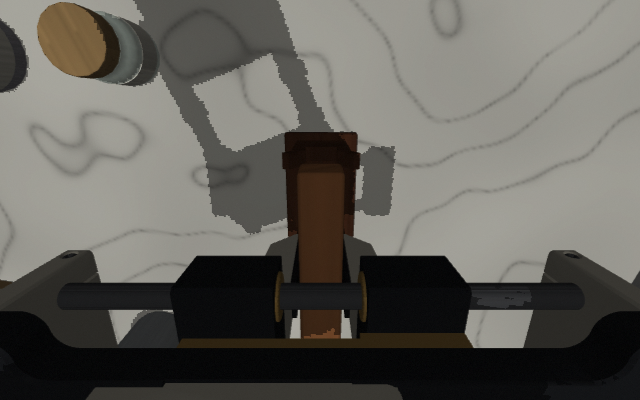

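The handle is gripped square, centred at (320,250), with its top where it should be. Next I lift it, carry it over and turn it.

{"fn": "move_arm", "kwargs": {
  "motion": [
    [0,0,-0.5,0,0,0],
    [0,0,-1,0,0,0],
    [0,0,-1,0,0,0]
  ]
}}

```text
time: 4.58
tool_pos: [0.4408, 0.3698, 0.2401]
tool_rot: [3.14, 0.005, -2.936]
contact_force: [0.4, -0.2, -2.7]
opening: 0.022
grip_force: 40.0
```

{"fn": "move_arm", "kwargs": {
  "motion": [
    [0.045,-0.5,0,0,0,0],
    [0.09,-1,0,0,0,0],
    [0.09,-1,0,0,0,0]
  ]
}}

```text
time: 4.95
tool_pos: [0.4506, 0.2662, 0.2352]
tool_rot: [-3.14, -0.005, -2.939]
contact_force: [0.0, -0.6, -2.3]
opening: 0.0215
grip_force: 40.0
```

{"fn": "move_arm", "kwargs": {
  "motion": [
    [0.045,-0.5,0,0,0,0],
    [0.09,-1,0,0,0,0],
    [0.09,-1,0,0,0,0]
  ]
}}

```text
time: 5.32
tool_pos: [0.4626, 0.1675, 0.2358]
tool_rot: [-3.141, -0.004, -2.939]
contact_force: [0.1, 1.3, -2.2]
opening: 0.0218
grip_force: 40.0
```

{"fn": "move_arm", "kwargs": {
  "motion": [
    [0.045,-0.5,0,0,0,0],
    [0.09,-1,0,0,0,0],
    [0.09,-1,0,0,0,0]
  ]
}}

```text
time: 5.7
tool_pos: [0.4746, 0.0685, 0.2362]
tool_rot: [3.141, -0.002, -2.939]
contact_force: [0.6, 1.0, -2.1]
opening: 0.0215
grip_force: 40.0
```

{"fn": "move_arm", "kwargs": {
  "motion": [
    [0.045,-0.5,0,0,0,0.055],
    [0.09,-1,0,0,0,0.11],
    [0.09,-1,0,0,0,0.165],
    [0.09,-1,0,0,0,0.22],
    [0.09,-1,0,0,0,0.275],
    [0.09,-1,0,0,0,0.33],
    [0.09,-1,0,0,0,0.385],
    [0.09,-1,0,0,0,0.44],
    [0.09,-1,0,0,0,0.495],
    [0.09,-1,0,0,0,0.55],
    [0.09,-1,0,0,0,0.555],
    [0.09,-1,0,0,0,0.555]
  ]
}}

```text
time: 7.2
tool_pos: [0.4862, -0.0288, 0.2371]
tool_rot: [-3.141, -0.001, 1.608]
contact_force: [-0.0, 0.6, -1.3]
opening: 0.0218
grip_force: 40.0
```

Run:
```python
from h import *
import m
s=robot.observe();print(s["time"],s["tool_pos"],s["tool_rot"],s["qpos"],s["grip_force"])
m.box(m.t,412,436,183,198,.09,.105,"gapjar t")
for n in("top","scene"):
    c,W=cam(n);save(c,n+"1")
    x,y,z=W[...,0],W[...,1],W[...,2]
    k=(z>.21)&(z<.29)&(x>.45)&(x<.53)&(y<-.1)&(y>-.3);P=W[k]
    if len(P)>5:
        print(n,len(P),P.min(0),P.max(0),cv2.fitLine(P[:,:2].astype(np.float32),cv2.DIST_HUBER,0,.001,.001).ravel())
        q=P[P[:,1]<P[:,1].min()+.012];print(q.mean(0))
```

```text
7.2 [ 0.48621839 -0.02879216  0.23714464] [-3.14075214e+00 -6.85669427e-04  1.60814009e+00] [-2.16953149e-01  2.64398855e-01  1.60548441e+00  4.73037102e-04
  1.27269540e+00 -2.54436353e-01] 39.999661445617676
gapjar t 137 zmed 0.0989 ctr [ 506.3 -333.4] size [45.  71.2] ang 1.62
    [[483.0, -298.0], [485.0, -370.0], [530.0, -368.0], [528.0, -297.0]]
top 155 [ 0.48469941 -0.24267425  0.21224216] [ 0.49741661 -0.10569557  0.26423686] [ 0.03166261 -0.9994986   0.49033335 -0.18517837]
[ 0.49203755 -0.23701932  0.24473834]
scene 216 [ 0.48405746 -0.24473668  0.21013458] [ 0.49713006 -0.10000152  0.26418141] [ 0.03512252 -0.99938303  0.4915621  -0.1902993 ]
[ 0.49349969 -0.24095131  0.24124983]
```

View pics/scene1.png

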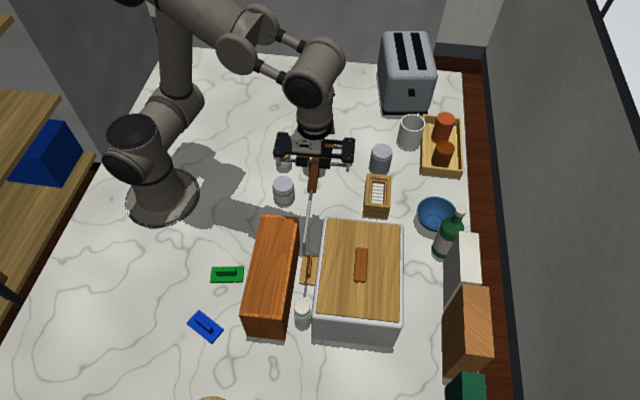

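The scene view shows the rod over the gap. The leg end, at about (306,295), lies between the lid and the jar, so I'll descend.

{"fn": "move_arm", "kwargs": {
  "motion": [
    [-0.05,0,0.5,0,0,0],
    [-0.05,0,1,0,0,0],
    [-0.05,0,1,0,0,0]
  ]
}}

```text
time: 7.68
tool_pos: [0.484, -0.0342, 0.135]
tool_rot: [-3.134, -0.002, 1.605]
contact_force: [-0.2, -0.1, -0.6]
opening: 0.0218
grip_force: 40.0
```

{"fn": "move_arm", "kwargs": {
  "motion": [
    [0,0,0.3,0,0,0],
    [0,0,0.6,0,0,0],
    [0,0,0.8,0,0,0],
    [0,0,0.94,0,0,0],
    [0,0,0.96,0,0,0],
    [0,0,0.96,0,0,0]
  ]
}}

```text
time: 8.43
tool_pos: [0.4872, -0.035, 0.0426]
tool_rot: [3.14, 0.0, 1.604]
contact_force: [-0.4, 0.9, -1.8]
opening: 0.0219
grip_force: 40.0
```

Run:
```python
from h import *
import m
s=robot.observe();print(s["time"],s["tool_pos"],s["tool_rot"],s["contact_force"])
c,W=cam("scene");save(c,"scene2");cv2.imwrite("pics/c2.png",cv2.resize(c["image"][200:350,230:400,::-1],None,fx=4,fy=4))
m.box(W,300,316,245,290,.03,.045,"lid bar s")
```

```text
8.425 [ 0.48715273 -0.03497597  0.04263685] [3.14001334e+00 3.26901882e-04 1.60417468e+00] [-0.37055083  0.8720784  -1.75655294]
lid bar s 53 zmed 0.0372 ctr [ 496.2 -203. ] size [94.4  7.6] ang 88.89
    [[491.0, -250.0], [499.0, -250.0], [501.0, -156.0], [493.0, -156.0]]
```

View pics/c2.png

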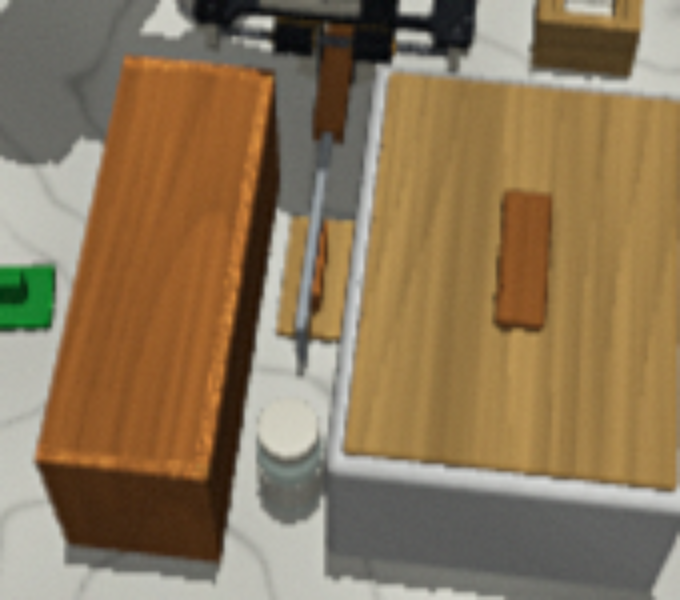

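The crop shows the leg tip at about (300,372), behind the lid's rear edge near (310,337) and clear of the jar at (288,430). I'll lower it slightly, then pull.

{"fn": "move_arm", "kwargs": {
  "motion": [
    [0,0,0.035,0,0,0],
    [0,0,0.035,0,0,0]
  ]
}}

```text
time: 8.72
tool_pos: [0.4863, -0.0348, 0.0383]
tool_rot: [3.142, -0.0, 1.604]
contact_force: [-0.2, 0.6, -1.5]
opening: 0.0218
grip_force: 40.0
```

{"fn": "move_arm", "kwargs": {
  "motion": [
    [0.05,0,0,0,0,0],
    [0.1,0,0,0,0,0],
    [0.15,0,0,0,0,0],
    [0.25,0,0,0,0,0],
    [0.35,0,0,0,0,0],
    [0.45,0,0,0,0,0],
    [0.55,0,0,0,0,0],
    [0.65,0,0,0,0,0],
    [0.75,0,0,0,0,0]
  ]
}}

```text
time: 9.85
tool_pos: [0.4838, 0.0408, 0.0382]
tool_rot: [3.142, -0.0, 1.604]
contact_force: [-0.9, -0.3, -1.3]
opening: 0.0216
grip_force: 40.0
```

{"fn": "move_arm", "kwargs": {
  "motion": [
    [0.1,0,0,0,0,0],
    [0.2,0,0,0,0,0],
    [0.3,0,0,0,0,0],
    [0.4,0,0,0,0,0],
    [0.5,0,0,0,0,0],
    [0.6,0,0,0,0,0],
    [0.68,0,0,0,0,0],
    [0.74,0,0,0,0,0],
    [0.78,0,0,0,0,0],
    [0.8,0,0,0,0,0],
    [0.8,0,0,0,0,0]
  ]
}}

```text
time: 11.22
tool_pos: [0.4813, 0.1201, 0.0382]
tool_rot: [3.141, -0.0, 1.604]
contact_force: [0.1, -0.0, -1.9]
opening: 0.0217
grip_force: 40.0
```

Run:
```python
from h import *
import m
s=robot.observe();print(s["time"],s["tool_pos"],s["tool_rot"],s["contact_force"])
c,W=cam("scene");save(c,"scene3");cv2.imwrite("pics/c3.png",cv2.resize(c["image"][100:300,230:430,::-1],None,fx=3,fy=3))
```

```text
11.225 [0.4812692  0.12010974 0.03823912] [ 3.14145842e+00 -1.21739925e-04  1.60400988e+00] [ 0.12403423 -0.01756375 -1.93713499]
```

View pics/c3.png

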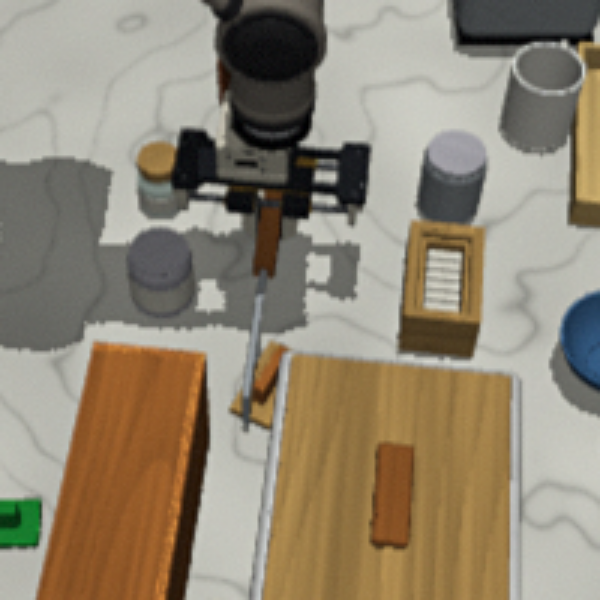

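The lid has turned as it came: its bar is at crop (268,370), near the bin corner at (287,355), and the leg is at (246,425). I'll measure it.

Run:
```python
from h import *
for n in("scene","top"):
    c,W=cam(n)
    x,y,z=W[...,0],W[...,1],W[...,2]
    im=c["image"].astype(int)
    reg=(x>.4)&(x<.6)&(y>-.2)&(y<.05)&(im[...,0]-im[...,2]>25)
    for lab,a,b in(("bar",.033,.041),("plate",.006,.013)):
        k=reg&(z>a)&(z<b);P=W[k]
        if len(P)>4:
            r=cv2.minAreaRect((P[:,:2]*1000).astype(np.float32));print(n,lab,len(P),P[:,:2].min(0),P[:,:2].max(0),r,cv2.boxPoints(r).round().tolist())
```

```text
scene bar 68 [ 0.45494423 -0.19193676] [ 0.51675452 -0.01773811] ((475.0052490234375, -101.0502700805664), (182.79078674316406, 29.44614601135254), 69.89310455322266) [[430.0, -182.0], [457.0, -192.0], [520.0, -20.0], [493.0, -10.0]]
scene plate 115 [ 0.46923855 -0.09447279] [0.51415992 0.00283107] ((503.94952392578125, -44.196250915527344), (93.28742980957031, 44.08555603027344), 71.2135238647461) [[468.0, -81.0], [510.0, -95.0], [540.0, -7.0], [498.0, 7.0]]
top bar 43 [ 0.4954938  -0.06872769] [ 0.5161343  -0.01938781] ((504.81884765625, -43.458797454833984), (52.19400405883789, 12.303865432739258), 73.29347229003906) [[491.0, -67.0], [503.0, -70.0], [518.0, -20.0], [506.0, -17.0]]
top plate 161 [ 0.47229451 -0.0906881 ] [0.53668363 0.00082037] ((504.8841857910156, -43.627952575683594), (88.39251708984375, 45.27264404296875), 71.26866149902344) [[469.0, -78.0], [512.0, -93.0], [541.0, -9.0], [498.0, 5.0]]
```

The lid is out: its centre is 52 mm past the mouth, turned to 71°. The gripper body needs more room from the bin, so I'll shift the leg over in line with the lid's centre and draw it another 45 mm or so.

{"fn": "move_arm", "kwargs": {
  "motion": [
    [-0.09,0,0,0,0,0],
    [-0.09,0,0,0,0,0],
    [-0.09,0.09,0,0,0,0],
    [-0.09,0.17,0,0,0,0],
    [-0.09,0.17,0,0,0,0],
    [-0.02,0.17,0,0,0,0],
    [0.05,0.17,0,0,0,0],
    [0.12,0.175,0,0,0,0],
    [0.19,0.18,0,0,0,0],
    [0.26,0.185,0,0,0,0],
    [0.33,0.19,0,0,0,0],
    [0.38,0.195,0,0,0,0]
  ]
}}

```text
time: 12.88
tool_pos: [0.4994, 0.1592, 0.0382]
tool_rot: [-3.142, -0.0, 1.604]
contact_force: [-0.2, -0.1, -1.6]
opening: 0.022
grip_force: 40.0
```

{"fn": "move_arm", "kwargs": {
  "motion": [
    [0.04,0,0,0,0,0],
    [0.07,0,0,0,0,0],
    [0.08,0,0,0,0,0],
    [0.08,0,0,0,0,0]
  ]
}}

```text
time: 13.38
tool_pos: [0.4992, 0.1667, 0.0382]
tool_rot: [3.142, -0.0, 1.604]
contact_force: [0.5, 0.5, -1.0]
opening: 0.0216
grip_force: 40.0
```

```bash
cat > lid.py <<'E'
from h import *
def lid(n,x0=.4,x1=.6,y0=-.15,y1=.1):
    c,W=cam(n)
    x,y,z=W[...,0],W[...,1],W[...,2]
    im=c["image"].astype(int)
    reg=(x>x0)&(x<x1)&(y>y0)&(y<y1)&(im[...,0]-im[...,2]>25)
    for lab,a,b in(("bar",.033,.041),("plate",.005,.014)):
        P=W[reg&(z>a)&(z<b)]
        if len(P)>4:
            r=cv2.minAreaRect((P[:,:2]*1000).astype(np.float32));print(n,lab,len(P),P[:,2].mean().round(4),np.round(r[0],1),np.round(r[1],1),round(r[2],2),cv2.boxPoints(r).round().tolist())
    return c,W
E
python3 - <<'E'
from lid import *
s=robot.observe();print(s["time"],s["tool_pos"],s["tool_rot"],s["contact_force"])
lid("top");lid("scene")
E
```

```text
13.375 [0.49918757 0.16670405 0.03824446] [ 3.14152989e+00 -1.46112372e-04  1.60396092e+00] [ 0.54047441  0.51776557 -0.97941643]
top bar 32 0.0369 [499.7   1.7] [43.4 10.5] 75.91 [[489.0, -18.0], [500.0, -21.0], [510.0, 21.0], [500.0, 24.0]]
top plate 188 0.0098 [502.1   8.3] [87.7 45.9] 75.72 [[469.0, -29.0], [514.0, -40.0], [535.0, 45.0], [491.0, 56.0]]
scene bar 33 0.0377 [481.8 -51.5] [175.4  11.4] 70.38 [[447.0, -132.0], [458.0, -136.0], [517.0, 29.0], [506.0, 33.0]]
scene plate 209 0.0101 [502.4   7.2] [90.8 45.6] 76.1 [[469.0, -31.0], [514.0, -42.0], [535.0, 46.0], [491.0, 57.0]]
```

The lid is now at (0.502, 0.008) with room around it. The hook goes back next.

{"fn": "move_arm", "kwargs": {
  "motion": [
    [-0.05,0,0,0,0,0],
    [-0.05,0,-0.2,0,0,0],
    [-0.05,0,-0.6,0,0,0],
    [-0.05,0,-1,0,0,0],
    [-0.05,0,-1,0,0,0]
  ]
}}

```text
time: 14.1
tool_pos: [0.5013, 0.1617, 0.1412]
tool_rot: [3.135, -0.001, 1.604]
contact_force: [-0.7, 0.2, -1.6]
opening: 0.0216
grip_force: 40.0
```

{"fn": "move_arm", "kwargs": {
  "motion": [
    [0,0,-0.5,0,0,0],
    [0,0,-1,0,0,0],
    [0,0,-1,0,0,0]
  ]
}}

```text
time: 14.48
tool_pos: [0.5009, 0.1618, 0.2409]
tool_rot: [3.135, -0.001, 1.604]
contact_force: [-0.4, -0.9, -2.0]
opening: 0.022
grip_force: 40.0
```

{"fn": "move_arm", "kwargs": {
  "motion": [
    [0.5,-0.12,0,0,0,0],
    [1,-0.25,0,0,0,0],
    [1,-0.25,0,0,0,0]
  ]
}}

```text
time: 14.85
tool_pos: [0.469, 0.263, 0.2358]
tool_rot: [-3.138, 0.0, 1.608]
contact_force: [-0.1, -0.9, -2.1]
opening: 0.0215
grip_force: 40.0
```

{"fn": "move_arm", "kwargs": {
  "motion": [
    [0.5,-0.12,0,0,0,0],
    [1,-0.25,0,0,0,0],
    [1,-0.25,0,0,0,0]
  ]
}}

```text
time: 15.22
tool_pos: [0.4414, 0.3614, 0.236]
tool_rot: [-3.139, 0.001, 1.608]
contact_force: [0.1, -0.1, -1.4]
opening: 0.022
grip_force: 40.0
```

{"fn": "move_arm", "kwargs": {
  "motion": [
    [0.134,-0.031,0,0,0,-0.055],
    [0.134,-0.031,0,0,0,-0.11],
    [0.134,-0.031,0,0,0,-0.165],
    [0.134,-0.031,0,0,0,-0.22],
    [0.134,-0.031,0,0,0,-0.275],
    [0.134,-0.031,0,0,0,-0.33],
    [0.134,-0.031,0,0,0,-0.385],
    [0.134,-0.031,0,0,0,-0.44],
    [0.134,-0.031,0,0,0,-0.495],
    [0.134,-0.031,0,0,0,-0.55],
    [0.134,-0.031,0,0,0,-0.555],
    [0.134,-0.031,0,0,0,-0.555]
  ]
}}

```text
time: 16.73
tool_pos: [0.4395, 0.3722, 0.2375]
tool_rot: [-3.141, -0.001, -2.939]
contact_force: [0.5, -0.3, -1.7]
opening: 0.0215
grip_force: 40.0
```

Run:
```python
from h import *
s=robot.observe();print(s["time"],s["tool_pos"],s["tool_rot"],s["qpos"])
print(tool([.4394,.369,s["tool_pos"][2]]),(-2.936-s["tool_rot"][2])/-np.pi)
c,W=cam("wrist");T=R.from_euler('xyz',s["tool_rot"]).inv().apply(np.nan_to_num(W.reshape(-1,3))-s["tool_pos"])
Q=T[(np.abs(T[:,1])<.014)&(T[:,2]>-.045)&(T[:,2]<0)&(T[:,0]>0.015)&(T[:,0]<.1)]
print(len(Q),np.median(Q,0),Q.min(0),Q.max(0),np.polyfit(Q[:,0],Q[:,2],1),np.polyfit(Q[:,0],Q[:,1],1))
```

```text
16.725 [0.43946349 0.37218404 0.23751966] [-3.14085853e+00 -1.08902431e-03 -2.93949032e+00] [ 5.69801872e-01  4.29274762e-01  1.35972310e+00 -3.00628657e-04
  1.35387493e+00 -1.20303229e+00]
[ 0.007 -0.031  0.   ] -0.0011110044830680724
4060 [ 0.03797384 -0.00064109 -0.02814951] [ 0.01504411 -0.01151376 -0.03064799] [ 0.05468842  0.01058419 -0.00879937] [ 0.10242261 -0.03114644] [ 0.00157395 -0.00050846]
```

{"fn": "move_arm", "kwargs": {
  "motion": [
    [0.007,-0.031,0.4,0,0,-0.001],
    [0.007,-0.031,0.8,0,0,-0.001],
    [0.007,-0.031,1.0,0,0,-0.001],
    [0.007,-0.031,1.0,0,0,-0.001],
    [0.007,-0.031,1.0,0,0,-0.001]
  ]
}}

```text
time: 17.4
tool_pos: [0.4397, 0.3703, 0.1393]
tool_rot: [3.141, 0.002, -2.933]
contact_force: [-0.2, 0.1, -1.5]
opening: 0.0215
grip_force: 40.0
```

Run:
```python
from h import *
s=robot.observe();print(s["time"],s["tool_pos"],s["tool_rot"])
print(tool([.4394,.369,.0427]),(-2.936-s["tool_rot"][2])/-np.pi)
c,W=cam("wrist");T=R.from_euler('xyz',s["tool_rot"]).inv().apply(np.nan_to_num(W.reshape(-1,3))-s["tool_pos"])
Q=T[(np.abs(T[:,1])<.009)&(T[:,2]>-.035)&(T[:,2]<-.024)&(T[:,0]>0.02)&(T[:,0]<.052)]
print(len(Q),np.median(Q,0),np.polyfit(Q[:,0],Q[:,2],1))
```

```text
17.4 [0.4397445  0.37034273 0.13927504] [ 3.14093509e+00  1.67147077e-03 -2.93316787e+00]
[ 0.008 -0.013  0.966] 0.0009014941540869719
2511 [ 0.0368128   0.00024773 -0.02829481] [ 0.00027208 -0.02832036]
```

{"fn": "move_arm", "kwargs": {
  "motion": [
    [0.006,-0.012,0.2,0,0,0.001],
    [0.006,-0.012,0.4,0,0,0.001],
    [0.006,-0.012,0.6,0,0,0.001],
    [0.006,-0.012,0.75,0,0,0.001],
    [0.006,-0.012,0.88,0,0,0.001],
    [0.006,-0.012,0.96,0,0,0.001],
    [0.006,-0.012,0.96,0,0,0.001],
    [0.006,-0.012,0.96,0,0,0.001]
  ]
}}

```text
time: 18.45
tool_pos: [0.439, 0.3689, 0.0424]
tool_rot: [3.141, 0.001, -2.936]
contact_force: [-0.5, 0.3, -1.3]
opening: 0.0218
grip_force: 40.0
```

{"fn": "move_arm", "kwargs": {
  "motion": [
    [0,0,0,0,0,0],
    [0,0,0,0,0,0],
    [0,0,0,0,0,0],
    [0,0,0,0,0,0],
    [0,0,0,0,0,0],
    [0,0,0,0,0,0]
  ],
  "fingers": 1
}}

```text
time: 19.2
tool_pos: [0.4388, 0.3687, 0.0422]
tool_rot: [3.142, 0.0, -2.936]
contact_force: [0.3, -0.1, -0.6]
opening: 0.0771
grip_force: 0.0
```

{"fn": "move_arm", "kwargs": {
  "motion": [
    [0,0,-0.3,0,0,0],
    [0,0,-0.7,0,0,0],
    [0,0,-1,0,0,0],
    [0,0,-1,0,0,0]
  ]
}}

```text
time: 19.7
tool_pos: [0.44, 0.3696, 0.1448]
tool_rot: [3.14, 0.005, -2.936]
contact_force: [0.1, -0.1, 0.6]
opening: 0.0917
grip_force: 0.0
```

{"fn": "move_arm", "kwargs": {
  "motion": [
    [0,0,-0.45,0,0,0],
    [0,0,-0.9,0,0,0],
    [0,0,-0.9,0,0,0],
    [0,0,-0.9,0,0,0]
  ]
}}

```text
time: 20.2
tool_pos: [0.4382, 0.3683, 0.2306]
tool_rot: [-3.141, -0.002, -2.936]
contact_force: [-0.3, 0.1, -0.7]
opening: 0.0917
grip_force: 0.0
```

Run:
```python
from h import *
import m
c,W=cam("wrist");save(c,"w5");s=robot.observe();print(s["time"],s["tool_pos"],s["tool_rot"],s["opening"])
m.box(W,312,345,115,235,.0665,.0755,"handle");m.box(W,312,345,235,282,.05,.075,"rod");m.box(W,285,370,100,225,.005,.015,"base")
```

```text
20.25 [0.43801414 0.3682009  0.23016615] [-3.1403724  -0.00334899 -2.9356102 ] 0.09140016860443016
handle 2137 zmed 0.0708 ctr [442.  376.8] size [117.8  35.2] ang 11.27
    [[381.0, 383.0], [388.0, 348.0], [503.0, 371.0], [496.0, 406.0]]
rod 328 zmed 0.0634 ctr [533.2 390.9] size [68.5 19.9] ang 17.54
    [[498.0, 390.0], [504.0, 371.0], [569.0, 392.0], [563.0, 411.0]]
base 2138 zmed 0.0089 ctr [439.1 368.8] size [109.3  70.2] ang 11.66
    [[378.0, 392.0], [393.0, 323.0], [500.0, 345.0], [486.0, 414.0]]
```

View pics/w5.png

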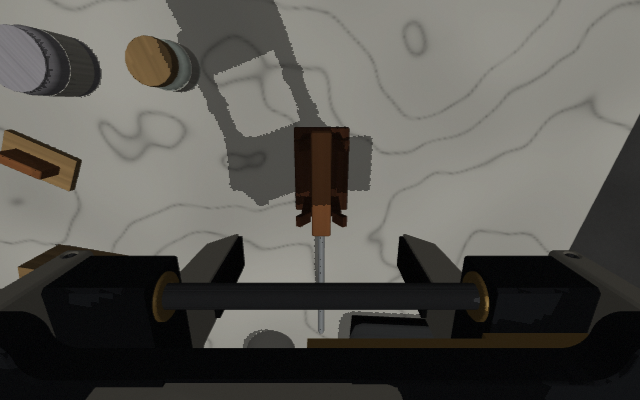

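The hook is back in its notches, with the handle at (321,180) and the rod straight, as at the start. On to the lid.

{"fn": "move_arm", "kwargs": {
  "motion": [
    [0.04,-0.5,0,0,0,0],
    [0.08,-1,0,0,0,0],
    [0.08,-1,0,0,0,0]
  ]
}}

```text
time: 20.62
tool_pos: [0.4511, 0.2663, 0.2306]
tool_rot: [-3.14, -0.004, -2.939]
contact_force: [-0.2, 0.9, -0.3]
opening: 0.0919
grip_force: 0.0
```

{"fn": "move_arm", "kwargs": {
  "motion": [
    [0.04,-0.5,0,0,0,0],
    [0.08,-1,0,0,0,0],
    [0.08,-1,0,0,0,0]
  ]
}}

```text
time: 21.0
tool_pos: [0.464, 0.1679, 0.2311]
tool_rot: [-3.141, -0.002, -2.939]
contact_force: [-0.1, -0.0, 0.3]
opening: 0.0917
grip_force: 0.0
```

{"fn": "move_arm", "kwargs": {
  "motion": [
    [0.04,-0.5,0,0,0,0],
    [0.08,-1,0,0,0,0],
    [0.08,-1,0,0,0,0]
  ]
}}

```text
time: 21.38
tool_pos: [0.4769, 0.0691, 0.2313]
tool_rot: [3.141, -0.001, -2.939]
contact_force: [0.3, 0.3, -0.2]
opening: 0.0918
grip_force: 0.0
```

{"fn": "move_arm", "kwargs": {
  "motion": [
    [0.08,-0.6,0,0,0,0.059],
    [0.08,-1,0,0,0,0.118],
    [0.08,-1,0,0,0,0.177],
    [0.08,-1,0,0,0,0.236],
    [0.08,-1,0,0,0,0.295],
    [0.08,-1,0,0,0,0.354],
    [0.08,-1,0,0,0,0.413],
    [0.08,-1,0,0,0,0.472],
    [0.08,-1,0,0,0,0.53],
    [0.08,-1,0,0,0,0.59],
    [0.08,-1,0,0,0,0.644],
    [0.08,-1,0,0,0,0.644]
  ]
}}

```text
time: 22.88
tool_pos: [0.4895, -0.0274, 0.2316]
tool_rot: [-3.14, -0.001, 1.328]
contact_force: [-0.1, 0.0, 0.1]
opening: 0.0917
grip_force: 0.0
```

Run:
```python
from lid import *
import m
c,W=lid("wrist",y0=-.06);save(c,"w6");np.save("w6.npy",W);s=robot.observe();print(s["time"],s["tool_pos"],s["tool_rot"],s["qpos"])
for n in("scene","top"): lid(n)
x,y,z=W[...,0],W[...,1],W[...,2]
P=W[(x>.6)&(x<.72)&(y>-.02)&(y<.16)&(z>.054)&(z<.068)]
if len(P)>9: print("chest",len(P),cv2.minAreaRect((P[:,:2]*1000).astype(np.float32)))
```

```text
wrist bar 469 0.0368 [503.6   8.1] [54.7 10.9] 76.0 [[492.0, -17.0], [502.0, -20.0], [515.0, 33.0], [505.0, 36.0]]
wrist plate 2114 0.009 [503.2   7.3] [89.5 45.8] 75.67 [[470.0, -30.0], [514.0, -42.0], [536.0, 45.0], [492.0, 56.0]]
22.925 [ 0.48942612 -0.02770713  0.23171684] [-3.14062472e+00 -6.02974610e-04  1.32966596e+00] [-2.13454235e-01  2.74644463e-01  1.60686336e+00  6.60987182e-04
  1.26103577e+00  2.74740469e-02]
scene bar 68 0.0377 [482.7 -50.9] [174.6  14. ] 71.71 [[449.0, -132.0], [462.0, -136.0], [517.0, 30.0], [503.0, 34.0]]
scene plate 246 0.01 [489.5 -45.5] [199.9  46.8] 76.36 [[443.0, -137.0], [489.0, -148.0], [536.0, 46.0], [490.0, 57.0]]
top bar 10 0.0364 [506.3  30.3] [6.7 9.6] 88.59 [[501.0, 27.0], [511.0, 27.0], [511.0, 34.0], [502.0, 34.0]]
top plate 45 0.0097 [518.   33.2] [31.3 27.7] 75.25 [[501.0, 22.0], [527.0, 15.0], [535.0, 45.0], [509.0, 52.0]]
chest 3742 ((663.47216796875, 70.66986083984375), (77.75495147705078, 103.06204223632812), 0.7210037112236023)
```

View pics/w6.png

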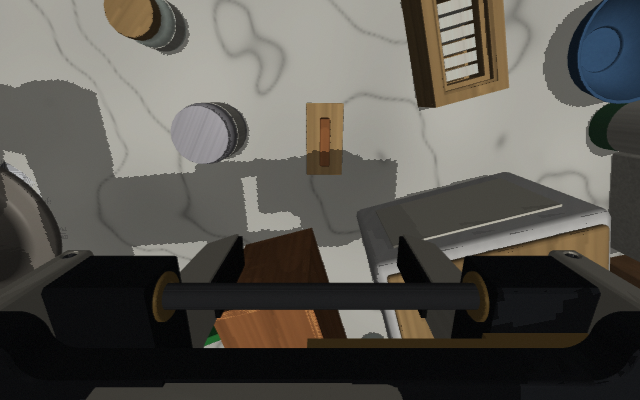

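The lid lies at (325,138) in the wrist view, well clear of everything. The wrist measurement gives (503.4, 7.7) mm at 75.9°. I'll grasp the bar now.

{"fn": "move_arm", "kwargs": {
  "motion": [
    [0.2,0.03,0.2,0,0,0.002],
    [0.377,0.051,0.6,0,0,0.002],
    [0.377,0.051,0.9,0,0,0.002],
    [0.377,0.051,0.9,0,0,0.002]
  ]
}}

```text
time: 23.52
tool_pos: [0.502, 0.0066, 0.1403]
tool_rot: [-3.136, 0.0, 1.32]
contact_force: [0.5, -0.8, 0.3]
opening: 0.0916
grip_force: 0.0
```

{"fn": "move_arm", "kwargs": {
  "motion": [
    [0,0,0.5,0,0,0],
    [0,0,0.9,0,0,0],
    [0,0,0.9,0,0,0],
    [0,0,0.9,0,0,0]
  ]
}}

```text
time: 24.02
tool_pos: [0.505, 0.0057, 0.0543]
tool_rot: [3.138, -0.0, 1.318]
contact_force: [0.8, -0.7, 0.2]
opening: 0.0917
grip_force: 0.0
```

Run:
```python
from h import *
s=robot.observe();print(s["tool_pos"],s["tool_rot"],tool([.5034,.0077,.0135]),(1.324-s["tool_rot"][2])/-np.pi)
```

```text
[0.50501215 0.00572646 0.05428406] [ 3.13832336e+00 -4.89752282e-04  1.31845856e+00] [ 0.015 -0.022  0.408] -0.0017638943227392303
```

{"fn": "move_arm", "kwargs": {
  "motion": [
    [0.01,-0.01,0.25,0,0,-0.001],
    [0.01,-0.01,0.36,0,0,-0.001],
    [0.01,-0.01,0.38,0,0,-0.001],
    [0.01,-0.01,0.38,0,0,-0.001]
  ]
}}

```text
time: 24.52
tool_pos: [0.5033, 0.0071, 0.015]
tool_rot: [3.14, -0.0, 1.321]
contact_force: [-0.1, 0.6, -0.0]
opening: 0.0919
grip_force: 0.0
```

{"fn": "move_arm", "kwargs": {
  "motion": [
    [0,0,0,0,0,0],
    [0,0,0,0,0,0],
    [0,0,0,0,0,0],
    [0,0,0,0,0,0],
    [0,0,0,0,0,0],
    [0,0,0,0,0,0],
    [0,0,0,0,0,0],
    [0,0,0,0,0,0],
    [0,0,0,0,0,0],
    [0,0,0,0,0,0]
  ],
  "fingers": -1,
  "newtons": 25
}}

```text
time: 25.78
tool_pos: [0.5027, 0.0072, 0.0142]
tool_rot: [-3.142, -0.0, 1.321]
contact_force: [-0.2, 0.3, -0.1]
opening: 0.0119
grip_force: 25.0
```

{"fn": "move_arm", "kwargs": {
  "motion": [
    [0,0,-0.2,0,0,0],
    [0,0,-0.6,0,0,0],
    [0,0,-1,0,0,0],
    [0,0,-1,0,0,0]
  ]
}}

```text
time: 26.28
tool_pos: [0.5046, 0.007, 0.117]
tool_rot: [3.135, -0.001, 1.321]
contact_force: [-0.3, 0.1, -1.8]
opening: 0.012
grip_force: 25.0
```

{"fn": "move_arm", "kwargs": {
  "motion": [
    [0.12,0.38,-0.3,0,0,0],
    [0.25,0.75,-0.56,0,0,0],
    [0.25,0.75,-0.56,0,0,0]
  ]
}}

```text
time: 26.65
tool_pos: [0.5842, 0.0129, 0.1708]
tool_rot: [3.138, -0.001, 1.322]
contact_force: [-0.8, 0.1, -1.0]
opening: 0.0119
grip_force: 25.0
```

{"fn": "move_arm", "kwargs": {
  "motion": [
    [0.13,0.38,0,0,0,-0.04],
    [0.26,0.76,0,0,0,-0.085],
    [0.26,0.76,0,0,0,-0.085],
    [0.26,0.76,0,0,0,-0.085],
    [0.26,0.76,0,0,0,-0.085]
  ]
}}

```text
time: 27.28
tool_pos: [0.6603, 0.0193, 0.1699]
tool_rot: [-3.14, -0.0, 1.587]
contact_force: [0.1, -0.2, -1.9]
opening: 0.0117
grip_force: 25.0
```

Run:
```python
from h import *
c,W=cam("wrist");save(c,"w7");np.save("w7.npy",W);s=robot.observe();print(s["time"],s["tool_pos"],s["tool_rot"],s["opening"],s["grip_force"])
x,y,z=W[...,0],W[...,1],W[...,2]
P=W[(x>.6)&(x<.72)&(y>-.02)&(y<.17)&(z>.056)&(z<.068)]
print("chest",len(P),P[:,2].mean(),cv2.minAreaRect((P[:,:2]*1000).astype(np.float32)))
Q=W[(x>.62)&(x<.7)&(y>.0)&(y<.15)&(z>.047)&(z<.055)];print("ledge",len(Q));
if len(Q)>9:print(cv2.minAreaRect((Q[:,:2]*1000).astype(np.float32)))
T=R.from_euler('xyz',s["tool_rot"]).inv().apply(np.nan_to_num(W.reshape(-1,3))-s["tool_pos"])
for a,b,l in((-.03,-.017,"bar"),(-.002,.01,"plate")):
    k=T[(T[:,2]>a)&(T[:,2]<b)&(np.abs(T[:,0])<.08)&(np.abs(T[:,1])<.04)]
    if len(k)>9: print(l,len(k),k.min(0),k.max(0),k[:,2].mean(),cv2.minAreaRect((k[:,:2]*1000).astype(np.float32)))
```

```text
27.325 [0.66064511 0.01927744 0.17027454] [-3.14088940e+00 -1.46805779e-04  1.58760453e+00] 0.011409158792484962 24.999829530715942
chest 4786 0.060597368992166244 ((663.282470703125, 79.45515441894531), (76.19456481933594, 119.23927307128906), 0.9983920454978943)
ledge 1538
((663.2359619140625, 85.68023681640625), (50.27400207519531, 90.1311264038086), 0.9645721316337585)
bar 2252 [-0.02723423 -0.02317265 -0.02999314] [ 0.02899545  0.02321324 -0.0170207 ] -0.022184445843434916 ((0.6894617080688477, -0.061252593994140625), (46.43990707397461, 46.20452880859375), 45.46532440185547)
plate 4466 [ 0.00282033 -0.02305004 -0.00195671] [0.04574426 0.02309262 0.00999808] 0.005537820563167747 ((24.327943801879883, -0.04947471618652344), (42.70680236816406, 46.09782409667969), 0.38599416613578796)
```

View pics/w7.png

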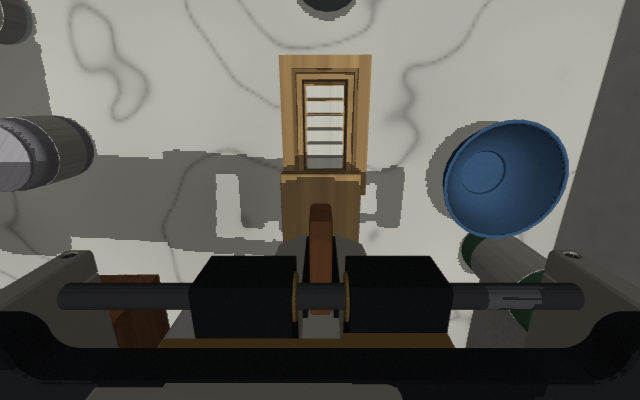

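The wrist view shows the chest mouth at (325,125), empty and straight ahead, with the lid held square. The chest measures (663.3, 79.5) mm at 91.0°, with the right dimensions. I'll move over it and lower the lid.

{"fn": "move_arm", "kwargs": {
  "motion": [
    [0.3,0.02,0,0,0,0],
    [0.6,0.034,0.1,0,0,0],
    [0.6,0.034,0.5,0,0,0],
    [0.6,0.034,0.75,0,0,0],
    [0.6,0.034,0.85,0,0,0],
    [0.6,0.034,0.85,0,0,0],
    [0.6,0.034,0.85,0,0,0]
  ]
}}

```text
time: 28.2
tool_pos: [0.6648, 0.0793, 0.0868]
tool_rot: [3.139, -0.0, 1.588]
contact_force: [-0.2, -0.4, -0.6]
opening: 0.012
grip_force: 25.0
```

Run:
```python
from h import *
s=robot.observe();print(s["tool_pos"],s["tool_rot"],tool([.663,.079,.0667]),(1.588-s["tool_rot"][2])/-np.pi)
```

```text
[0.66476851 0.07925693 0.08678247] [ 3.13904948e+00 -6.65967916e-05  1.58802296e+00] [-0.002 -0.018  0.201] 7.308157714048534e-06
```

{"fn": "move_arm", "kwargs": {
  "motion": [
    [0,-0.005,0.04,0,0,0],
    [0,-0.008,0.07,0,0,0],
    [0,-0.008,0.1,0,0,0],
    [0,-0.008,0.13,0,0,0],
    [0,-0.008,0.15,0,0,0],
    [0,-0.008,0.17,0,0,0],
    [0,-0.008,0.18,0,0,0],
    [0,-0.008,0.19,0,0,0],
    [0,-0.008,0.19,0,0,0]
  ]
}}

```text
time: 29.32
tool_pos: [0.6632, 0.0794, 0.0663]
tool_rot: [3.141, -0.0, 1.588]
contact_force: [0.1, 0.5, -1.1]
opening: 0.0122
grip_force: 25.0
```

{"fn": "move_arm", "kwargs": {
  "motion": [
    [0,0,0.01,0,0,0],
    [0,0,0.015,0,0,0],
    [0,0,0.015,0,0,0]
  ]
}}

```text
time: 29.7
tool_pos: [0.6633, 0.0794, 0.0662]
tool_rot: [3.141, 0.0, 1.588]
contact_force: [-3.7, 0.3, 7.6]
opening: 0.0119
grip_force: 25.0
```

{"fn": "move_arm", "kwargs": {
  "motion": [
    [0,0,0,0,0,0],
    [0,0,0,0,0,0],
    [0,0,0,0,0,0],
    [0,0,0,0,0,0]
  ],
  "fingers": -0.2
}}

```text
time: 30.2
tool_pos: [0.6632, 0.0793, 0.0645]
tool_rot: [-3.141, -0.0, 1.588]
contact_force: [-0.3, -0.7, 0.7]
opening: 0.0368
grip_force: 0.0
```

{"fn": "move_arm", "kwargs": {
  "motion": [
    [0,0,-0.2,0,0,0],
    [0,0,-0.6,0,0,0],
    [0,0,-1,0,0,0],
    [0,0,-1,0,0,0]
  ]
}}

```text
time: 30.7
tool_pos: [0.6652, 0.0794, 0.1689]
tool_rot: [3.134, -0.0, 1.588]
contact_force: [0.1, -0.3, -0.2]
opening: 0.0369
grip_force: 0.0
```

{"fn": "move_arm", "kwargs": {
  "motion": [
    [-0.4,0,-0.2,0,0,0],
    [-0.7,0,-0.3,0,0,0],
    [-0.7,0,-0.3,0,0,0],
    [-0.7,0,-0.3,0,0,0]
  ]
}}

```text
time: 31.2
tool_pos: [0.6639, 0.01, 0.1935]
tool_rot: [-3.14, -0.001, 1.588]
contact_force: [-0.6, -0.1, -0.2]
opening: 0.0365
grip_force: 0.0
```

Run:
```python
from h import *
c,W=cam("wrist");save(c,"w8");s=robot.observe();print(s["time"],s["tool_pos"],s["tool_rot"],s["opening"],s["contact_force"])
for n,W in (("wrist",W),("scene",cam("scene")[1])):
    x,y,z=W[...,0],W[...,1],W[...,2]
    r=(x>.6)&(x<.72)&(y>-.02)&(y<.17)
    for a,b in((.054,.068),(.084,.096)):
        P=W[r&(z>a)&(z<b)]
        if len(P)>9: print(n,len(P),P[:,2].mean(),P[:,2].std(),cv2.minAreaRect((P[:,:2]*1000).astype(np.float32)))
    P=W[(np.abs(x-.663)<.022)&(np.abs(y-.0795)<.042)&(z>.04)&(z<.08)]
    A=np.c_[P[:,:2]-[.663,.0795],np.ones(len(P))];print("plate top plane",len(P),np.linalg.lstsq(A,P[:,2],rcond=None)[0],P[:,2].min(),P[:,2].max())
```

```text
31.25 [0.66388703 0.01033138 0.19349714] [-3.13961773e+00 -7.53237965e-04  1.58895856e+00] 0.036948676403239906 [0.14038652 0.00115082 0.98273859]
wrist 9241 0.06073216346236471 0.0011063338470420892 ((663.308837890625, 79.62242126464844), (76.3094711303711, 119.464111328125), 1.049017310142517)
wrist 941 0.08880643144498321 0.0008259317189935863 ((663.8248291015625, 79.50189208984375), (11.54204273223877, 55.74824523925781), 0.8968589901924133)
plate top plane 3358 [ 0.00067036 -0.0008685   0.06100172] 0.05855718874467947 0.06357503730028013
scene 687 0.06170674339875056 0.0025543746496878967 ((660.8423461914062, 79.56221771240234), (75.88996887207031, 124.72632598876953), 2.090562343597412)
scene 65 0.08979346017189282 0.0022407419359602725 ((662.2371215820312, 78.74700927734375), (11.813106536865234, 54.21022033691406), 2.377289295196533)
plate top plane 243 [-0.0084941  -0.00363356  0.06290779] 0.054230393158059664 0.0782927946384786
```

The lid is flat, flush with the rim and within about 0.6 mm of centre, and its angle matches the chest's to within 0.2°. I'm handing in.

```bash
python3 -c "
from cell import robot
print(robot.hand_in())"
```

```text
the job is handed in; nothing more can be done
None
```

I drew the lid out with the hook, hung the hook back in its stand, seated the lid flat and square in the tea chest, and handed the job in at about 31 s; no verdict came back.

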